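# Index the cradle table and hold a headjoint over the empty cradle

### The job

By its red grip, turn the cradle table one click anticlockwise (seen from above) so that the empty cradle comes round to the red arrow, and let go of the grip. Then grip the silver headjoint with its steel handle at the balance point of the whole piece, lift it out of the tray, and finish holding it still and level about 5 cm above where it would lie in the empty cradle, in line with it, lip plate up and crown towards the cradle's end stop; keep hold of it there, so that I can see it is true before it goes in. Leave the gold and the wooden headjoint and the oil bottle alone.

Things in the scene. Friction and masses are not known exactly. Their poses are not given: they have to be found in the camera images.
- silver_mid (a point): Silver piccolo headjoint on a steel handle, level in a tray slot, lip plate up, handle towards the robot. Point: tube axis, middle of the 135 mm headjoint. x along the tube to the crown, z up. Tube 14 mm diameter to x = -67.5 mm; lip plate 34 x 26, x +5 to +40, top 11 mm above axis. Handle 24 mm diameter, x -67.5 to -122.5. 0.27 to 0.44 kg. Balances at x = -54, on bare tube 13 mm from the handle.
- silver_crown (a point): Tip of the silver headjoint's crown (its free end), on the tube axis, 67.5 mm along x from silver_mid; same axes.
- tray: Fixed wooden tray 250 x 262 mm, walls 46 mm high, floor with blue ribs up to 15 mm. Origin under its centre. Three slots along its x at y = -75, 0, +75 mm. Each piece rests with its axis 46 mm above the bench on 16 mm wide V blocks at x = +55 (under tube) and -70 (under handle), headjoint middle at x = +27.5. Within 30 mm of the balance point nothing but ribs lies under the tube.
- cradle (a point): The only empty cradle of four (the others hold clamped silver headjoints). Point: where the middle of a headjoint lying in it would be, on its axis, 111 mm above the bench. Turns with the table: x along the cradle to its end stop (68 mm off, meets the crown), y to the table's centre, 92 mm off, z up. Cradle parts rise at most 26 mm above the point. Starts a quarter turn clockwise of the red arrow.
- index_grip (a point): Red upright round grip, 22 mm diameter, 48 mm tall (80 to 128 mm above the bench), on an arm fixed to the cradle table; point at its mid-height, 165 mm from the table's centre. Starts an eighth of a turn clockwise of the red arrow and must end an eighth anticlockwise of it. Things on the table disc reach 137 mm above the bench.
- turret (a joint): Angle of the cradle table about its upright axis, rad: 0 at the start, positive anticlockwise from above. A spring plunger holds it every quarter turn (0, 1.571, ..); leaving or entering a stop takes about 6 N at the grip. Let go within 0.08 rad of a stop it pulls itself in; 0.1 to 0.25 rad away it is pushed off and swings away; elsewhere it stays.
- stand: Fixed green stand of the cradle table. Origin on the table's axis at bench height, x away from the robot, z up. Table disc 244 mm diameter, top 75 mm above the bench. The red arrow is on its -x side (towards the robot), 140 mm from the axis: the loading place.
- gold_mid (a point): Gold headjoint on a handle, same sizes as the silver one, in another slot; not to be disturbed. Point: middle of the headjoint, on its axis.
- wooden_mid (a point): Dark wooden headjoint without lip plate, on a handle, otherwise same sizes, in another slot; not to be disturbed. Point: middle of the headjoint, on its axis.
- oil_mid (a point): Small amber oil bottle, 36 mm diameter, 85 mm tall, standing on the bench behind the work; not to be disturbed. Point: its centre.

How it is judged (in metres and radians):
On the way, in this order (a step that is already met when the one before it is completed fails the run):
1. the table rests in the next stop and the grip is let go (value of joint turret between 1.511 and 1.631 rad and velocity of joint turret between -0.05 and 0.05 rad/s and contact force between each of the arm, the fingers and turret below 0.1 N), for 0.2 s.
2. the silver piece, held at its balance point, is lifted clear of the tray (contact force between the fingers and silver above 0.5 N and x of the grasp point in the frame of silver_mid between -0.0684 and -0.0404 m and z of silver_mid in the frame of tray above 0.065 m and contact force between silver and tray below 0.1 N), for 0.1 s.
At the end, for the whole second after the job is handed in: Table within 3.5 deg of its next stop. Silver piece held within 14 mm of its balance point, still, level to 4 deg, lip plate up to 14 deg, crown to the stop, in line to 5 deg, middle within 15 mm along and 12 mm across, 30 to 75 mm above its seat, clear of the table. Bystanders in place (value of joint turret between 1.511 and 1.631 rad and contact force between the fingers and silver above 0.5 N and x of the grasp point in the frame of silver_mid between -0.0684 and -0.0404 m and x of silver_mid in the frame of cradle between -0.015 and 0.015 m and y of silver_mid in the frame of cradle between -0.012 and 0.012 m and z of silver_mid in the frame of cradle between 0.03 and 0.075 m and x of silver_crown in the frame of cradle above 0.045 m and angle between the x axis of silver_mid and the x axis of cradle, either way round below 0.09 rad and angle between silver_mid's own x axis and vertical between 1.501 and 1.641 rad and angle between silver_mid's own z axis and vertical below 0.25 rad and contact force between silver and turret below 0.1 N and linear speed of silver below 0.02 m/s and distance of each of gold_mid, wooden_mid from where it was at the start of the episode below 0.012 m and distance of oil_mid from where it was at the start of the episode below 0.02 m); the arm keeps its last pose, push and grip.
It fails at once if the table is turned past the next stop or backwards (value of joint turret above 1.9 rad or value of joint turret below -0.3 rad).
It fails at once if the gold headjoint is disturbed (distance of gold_mid from where it was at the start of the episode above 0.012 m).
It fails at once if the wooden headjoint is disturbed (distance of wooden_mid from where it was at the start of the episode above 0.012 m).
It fails at once if the oil bottle is disturbed (distance of oil_mid from where it was at the start of the episode above 0.02 m).
It also fails if it takes over 64 s, if anything falls off the work surface, if the arm or the gripper's body presses on something with over 40 N, if the wrist force passes 120 N, or if a joint passes its speed limit or range.

### The arm

A 6-joint arm with a two-finger parallel gripper is mounted at the origin on the work surface. World frame = base frame: x ahead of the robot, y to its left, z up, the work surface at z = 0. Lengths are in m, angles in degrees, forces in N, time in s.
With the tool pointing down it reaches from about 0.4 to 0.825 m from the base axis. Payload 7 kg.
Tool frame: the origin (TCP) lies where the fingers leave the gripper's body, on its centre line; the fingertips stand 66 mm ahead of it and the grasp point (between the pads) lies 47 mm ahead of it; z points along the fingers, y is the direction in which the jaws open and shut (so a half turn about z gives the same grasp; the last joint's range is limited). The gripper opens to 88 mm and grips with 3 to 60 N. Pads are 19 mm wide; open, the fingers measure 130 mm over their backs; the gripper's body (78 mm by 193 mm) begins 47 mm behind the grasp point.
Start: joints at [93.341, 20.546, 0.682, 0, -70.136, -16.507], TCP at [0.154, 0.657, 0.292] pointing down, gripper open.
Joint ranges: [-176.03, 176.03], [-82.01, 121.73], [-58.28, 71.71], [-173.87, 95.51], [-174.79, -0.11], [-173.66, 173.66]. Speed limits (degrees/s): [136.94, 136.94, 172.46, 180, 180, 180].

### API

Orientations are given as [roll, pitch, yaw] about the fixed x, y, z axes, in that order (R = Rz(yaw) Ry(pitch) Rx(roll)).
In Python, from plant import get_obs, snapshot, close_job gives the robot as it stands.
- The arm moves only by the tool play_rows, never from a script. Its argument "series" is a list of rows, each a list of 5 numbers: the opening in per cent of the stroke, from 0 (shut) to 100 (fully open), then the shift along the tool's x, y, z in m, then the turn about the tool's z in degrees. In form: [[jaw, dx, dy, dz, spin], ...]. A call has 1 to 10 rows; each row is the pose to reach, as a shift and turn from the pose commanded when the call began, along the tool's axes at that moment; what a row does not reach only later rows make up. A row lasts 1/10 s, in which the tool goes at most 50 mm and 8.59 degrees, less where a joint would pass 70% of its speed; a pose out of reach is approached as far as the arm can. A call with a gripper value outside its range is refused whole. The fingers move at their own pace and stop on an object; the grip force is fixed at half the most. Time passes only in rows, so rows that repeat a pose let the fingers close. It gives the time, the measured TCP pose, the force and the opening at its end, in the units of the state.
- get_obs(): the state, without advancing time (a new reading comes with each control period).
- snapshot(name): name is "scene" or "top" or "wrist"; returns a dict with "frame" (420x560x3 uint8, red, green, blue), "z_map" (420x560 float32, m along the optical axis (not along the pixel's ray), 0 where there is no reading), "mtx" (3x3 intrinsics, pixels), "camera_from_world" (4x4, takes a point from world to camera coordinates); the wrist camera has in their place "tool_from_camera" (4x4, takes a point from camera to tool coordinates, whose origin is the TCP and whose axes are the flange's). Camera axes: x right, y up, looking along -z (the intrinsics and any distortion apply to the point x, -y, -z); pixel columns grow to the right and rows downward; lengths in m; the calibration is good to about 2 mm. A picture is of the moment at which its call begins: read the wrist's pose just before it.
- close_job(): hands the job in, once; it reports no verdict.
The state is a dict: "clock": time; "joint_pos": joint angles; "qvel": joint speeds; "tau": joint torques, N m; "tool_pos": TCP position; "orientation": TCP orientation; "force": force on the tool from outside, world axes, zero at the start; "moment": the same for the moment, N m; "opening": finger opening in m.
Only numpy, scipy, OpenCV 4.12 (cv2) and the standard library are available. Lean on these libraries where they do the work, as an engineer would, in place of code of your own. Each camera call takes 0.05 s, during which the arm holds its last target.

## Working session

There is one attempt and no reset: what is moved stays moved. The work goes in short steps, Python scripts to look and compute and a tool call to move; the robot and the scene stay as the last step left them, time stands still between calls to the robot, and variables do not carry over. Pictures are saved under pics/ and viewed, and the job is handed in when it is done.

Besides the shell and the picture viewer there is one more tool, called after ">>>" as name(argument=value, ...) on one line, values as JSON. play_rows: Moves the arm, as the interface text tells. Its arguments: {"type":"object","properties":{"series":{"type":"array"}},"required":["series"]}

```bash
ls; mkdir -p pics; cat > h.py <<'E'
import numpy as np, cv2
from plant import get_obs, snapshot, close_job
from scipy.spatial.transform import Rotation as R
def save(s,n): cv2.imwrite('pics/'+n,s['frame'][:,:,::-1])
def wTc(s,o=None):
    if 'camera_from_world' in s: return np.linalg.inv(s['camera_from_world'])
    T=np.eye(4);T[:3,:3]=R.from_euler('xyz',o['orientation'],degrees=True).as_matrix();T[:3,3]=o['tool_pos']
    return T@s['tool_from_camera']
def cloud(s,o=None):
    v,u=np.mgrid[0:420,0:560]; K=s['mtx'];z=s['z_map']
    P=np.stack([(u-K[0,2])/K[0,0]*z,-(v-K[1,2])/K[1,1]*z,-z,np.ones_like(z)],-1)
    W=(P@wTc(s,o).T)[...,:3]; W[z==0]=np.nan
    return W
def ray(s,u,v,h,o=None):
    K=s['mtx'];T=wTc(s,o);d=T[:3,:3]@np.array([(u-K[0,2])/K[0,0],-(v-K[1,2])/K[1,1],-1]);c=T[:3,3]
    return c+d*(h-c[2])/d[2]
E
python3 - <<'E'
from h import *
o=get_obs();print(o)
for n in('scene','top','wrist'):
    s=snapshot(n);save(s,n+'0.png');print(n,s['mtx'],[k for k in s], wTc(s,o).round(3))
    np.savez(n+'0.npz',**s)
E
```

```text
pics
{'clock': 0.0, 'joint_pos': array([ 9.33407381e+01,  2.05922469e+01,  6.31942683e-01, -2.06476686e-02,
       -7.01372600e+01, -1.65069778e+01]), 'qvel': array([-0.09101647, -0.00386889, -0.10193124, -0.02365259, -0.05588759,
        0.02030053]), 'tau': array([ 6.34057469e-04, -5.82718027e+01,  2.93066901e+01,  6.99789271e+00,
        7.08003514e-03, -1.44859014e-04]), 'tool_pos': array([0.15367755, 0.65685899, 0.29119788]), 'orientation': array([ 1.79900941e+02, -9.11398656e-03, -1.31732637e+01]), 'force': array([-0.05663021,  0.02498306, -0.3258695 ]), 'moment': array([-0.00664648, -0.02264899,  0.01364708]), 'opening': 0.08775999699495339}
scene [[513.38809865   0.         284.40566461]
 [  0.         513.38809865 214.16850755]
 [  0.           0.           1.        ]] ['frame', 'z_map', 'mtx', 'camera_from_world'] [[-0.118 -0.75   0.651  1.24 ]
 [ 0.993 -0.077  0.091  0.171]
 [-0.018  0.657  0.753  0.794]
 [ 0.     0.     0.     1.   ]]
top [[543.87866302   0.         278.9325787 ]
 [  0.         543.87866302 205.28790036]
 [  0.           0.           1.        ]] ['frame', 'z_map', 'mtx', 'camera_from_world'] [[-0.107  0.971 -0.215  0.399]
 [-0.994 -0.106  0.018  0.124]
 [-0.005  0.216  0.976  1.183]
 [ 0.     0.     0.     1.   ]]
wrist [[301.34911477   0.         282.19575794]
 [  0.         301.34911477 207.10842871]
 [  0.           0.           1.        ]] ['frame', 'z_map', 'mtx', 'tool_from_camera'] [[-0.229  0.934  0.275  0.228]
 [-0.973 -0.221 -0.062  0.64 ]
 [ 0.003 -0.282  0.959  0.384]
 [ 0.     0.     0.     1.   ]]
```

View pics/scene0.png

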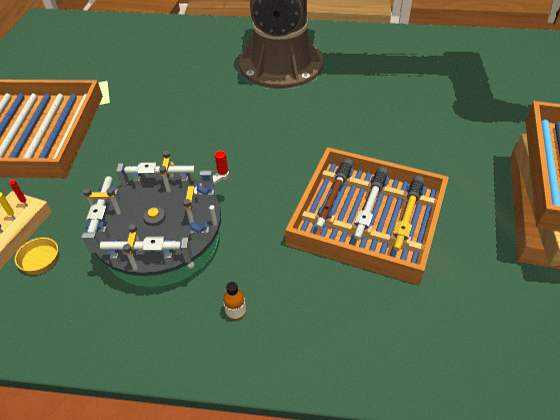

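View pics/top0.png

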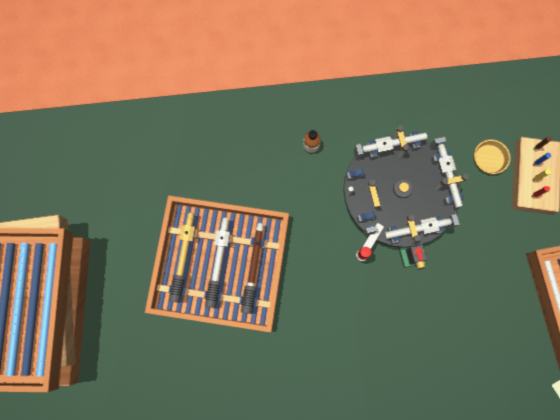

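View pics/wrist0.png

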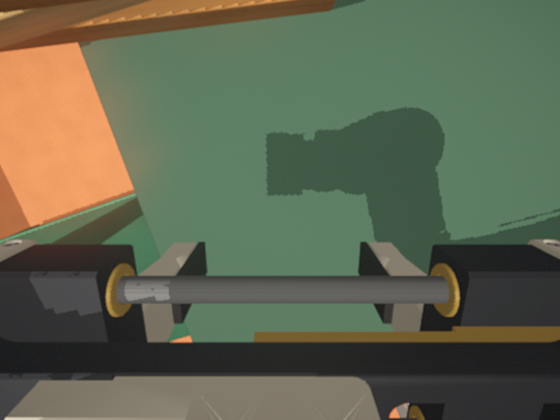

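The overview shows the table at about (403,188) in top, the red grip at (366,254) and the arrow near (415,257). The silver piece is in the middle tray slot at (218,262), and the empty cradle is on the table's left side. Next I'll measure these.

```bash
python3 - <<'E'
from h import *
for n in('top','scene'):
    s=dict(np.load(n+'0.npz'));f=s['frame'];W=cloud(s)
    a,b=(f[110:290,330:480],f[180:340,130:310]) if n=='top' else (f[130:290,70:250],f[140:290,270:460])
    for k,c in enumerate((a,b)): cv2.imwrite(f'pics/{n}crop{k}.png',cv2.resize(c,None,fx=4 if k==0 and n=='top' else 3,fy=4 if k==0 and n=='top' else 3,interpolation=cv2.INTER_CUBIC)[:600,:,::-1])
    hsv=cv2.cvtColor(f,cv2.COLOR_RGB2HSV)
    red=((hsv[...,0]<5)|(hsv[...,0]>174))&(hsv[...,1]>200)&(hsv[...,2]>100)
    nn,l,st,c=cv2.connectedComponentsWithStats(red.astype(np.uint8))
    for i in range(1,nn):
        if st[i,4]>20: 
            P=W[l==i];print(n,'red',st[i],c[i].round(1),np.nanmedian(P,0).round(4),np.nanmin(P,0).round(3),np.nanmax(P,0).round(3))
    # disc: top plane points z 0.070..0.08
    m=(abs(W[...,2]-0.075)<0.004)&(W[...,1]<-0.05)
    nn,l,st,c=cv2.connectedComponentsWithStats(m.astype(np.uint8));i=1+st[1:,4].argmax()
    h=cv2.convexHull(np.argwhere(l==i)[:,::-1].astype(np.int32))
    P=W[h[:,0,1],h[:,0,0]][:,:2]
    A=np.c_[2*P,np.ones(len(P))];x=np.linalg.lstsq(A,(P**2).sum(1),rcond=None)[0]
    print(n,'disc',st[i],x[:2],np.sqrt(x[2]+x[:2]@x[:2]))
    # yellow hub
    for (u,v) in ((404,188),) if n=='top' else ((154,214),): print('hub',W[v,u], W[v-3:v+4,u-3:u+4].reshape(-1,3).mean(0))
E
```

```text
top disc [ 348  140  110  106 5681] [ 0.64601112 -0.1559734 ] 0.12072271936657668
hub [ 0.64678049 -0.15646876  0.09425088] [ 0.64709234 -0.15682034  0.0928901 ]
scene red [215 151  13  23 226] [220.9 162. ] [ 0.5307 -0.0495  0.1126] [ 0.375 -0.104 -0.002] [ 0.537 -0.041  0.129]
scene red [  9 180  16  22 137] [ 17.  190.2] [ 0.6177 -0.4378  0.0844] [ 0.514 -0.539 -0.002] [ 0.622 -0.433  0.105]
scene disc [  98  174  107   86 4317] [ 0.64833154 -0.1502304 ] 0.1145376901381286
hub [ 0.65706118 -0.15060309  0.09205457] [ 0.6559925  -0.15119089  0.09077509]
```

View pics/topcrop0.png

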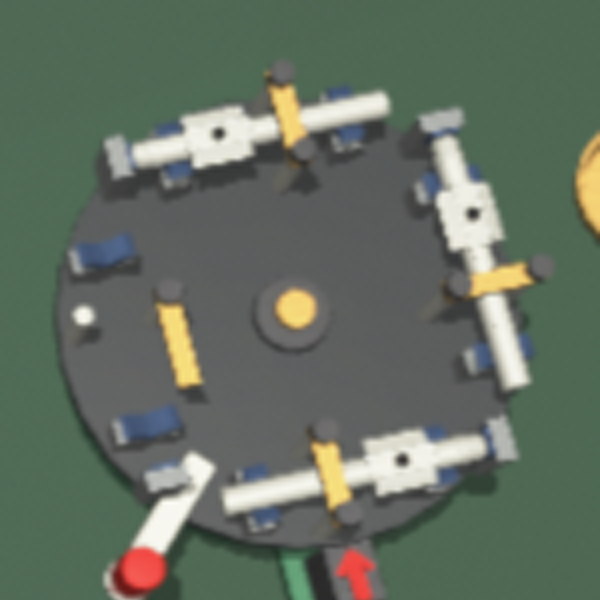

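View pics/topcrop1.png

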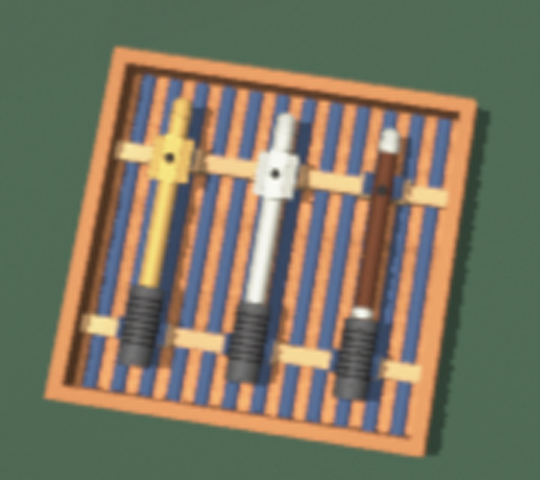

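View pics/scenecrop0.png

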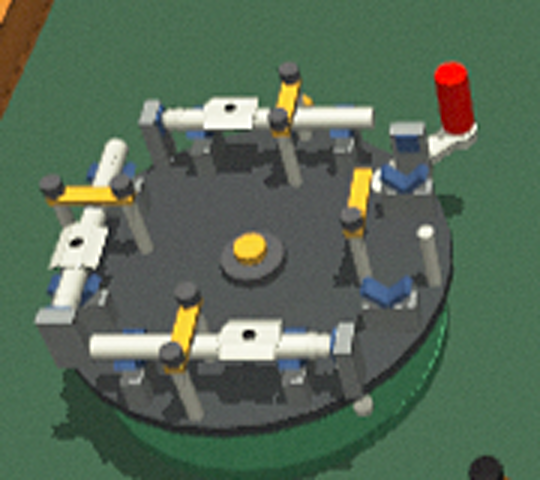

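```bash
python3 - <<'E'
from h import *
S={n:dict(np.load(n+'0.npz')) for n in('top','scene')}
def comps(n,m,x0,x1,y0,y1,mn=15):
    z=np.zeros(m.shape,np.uint8);z[y0:y1,x0:x1]=m[y0:y1,x0:x1]
    nn,l,st,c=cv2.connectedComponentsWithStats(z)
    return [(c[i],st[i]) for i in range(1,nn) if st[i,4]>=mn]
H={n:cv2.cvtColor(S[n]['frame'],cv2.COLOR_RGB2HSV) for n in S}
for n,roi in (('top',(340,440,230,280)),('scene',(200,240,140,185))):
    h=H[n];m=((h[...,0]<6)|(h[...,0]>172))&(h[...,1]>150)&(h[...,2]>120)
    for c,st in comps(n,m,*roi): print(n,'red',c.round(2),st,'ray z.128',ray(S[n],*c,.128).round(4),'z.104',ray(S[n],*c,.104).round(4),'z.08',ray(S[n],*c,.078).round(4))
for n,roi in (('top',(390,420,175,202)),('scene',(140,168,200,228))):
    h=H[n];m=(h[...,0]>12)&(h[...,0]<30)&(h[...,1]>120)&(h[...,2]>110)
    for c,st in comps(n,m,*roi): print(n,'hub',c.round(2),st,[ray(S[n],*c,z).round(4) for z in(.085,.092,.098)])
# silver crop axis in tray: white pixels
for n,roi in (('top',(190,240,200,312)),('scene',(350,392,160,245))):
    h=H[n];m=(h[...,1]<60)&(h[...,2]>110)
    for c,st in comps(n,m,*roi): print(n,'silver',c.round(2),st,ray(S[n],*c,.05).round(4))
E
```

```text
top red [365.23 252.05] [360 247  12  11  98] ray z.128 [ 0.52   -0.0526  0.128 ] z.104 [ 0.5228 -0.0567  0.104 ] z.08 [ 0.5257 -0.061   0.078 ]
top red [418.76 253.34] [415 248   8  13  59] ray z.128 [ 0.5063 -0.1558  0.128 ] z.104 [ 0.5087 -0.1621  0.104 ] z.08 [ 0.5114 -0.169   0.078 ]
scene red [221.   162.13] [215 151  13  24 234] ray z.128 [ 0.5466 -0.0442  0.128 ] z.104 [ 0.5216 -0.052   0.104 ] z.08 [ 0.4945 -0.0604  0.078 ]
top hub [403.29 186.91] [399 183   9   9  65] [array([ 0.6514, -0.1578,  0.085 ]), array([ 0.6498, -0.156 ,  0.092 ]), array([ 0.6484, -0.1544,  0.098 ])]
scene hub [153.02 212.45] [148 208  11  10  93] [array([ 0.6477, -0.1567,  0.085 ]), array([ 0.6535, -0.1535,  0.092 ]), array([ 0.6585, -0.1507,  0.098 ])]
top silver [219.62 248.1 ] [210 216  20  68 619] [0.5702 0.2367 0.05  ]
scene silver [365.73 213.17] [354 186  25  53 482] [0.5784 0.2363 0.05  ]
```

```bash
cat >> h.py <<'E'
def plan(tgt,yaw,o=None):
    o=o or get_obs(); M=R.from_euler('xyz',o['orientation'],degrees=True).as_matrix()
    d=M.T@(np.array(tgt)-o['tool_pos']); y0=o['orientation'][2]
    sp=-(yaw-y0); sp=(sp+180)%360-180
    print('clock',round(o['clock'],2),'from',o['tool_pos'].round(4),o['orientation'].round(2),'shift',d.round(4),'spin',round(sp,2))
E
python3 -c "
from h import *
plan([.46,.24,.31],-13)"
```

```text
clock 0.15 from [0.1537 0.657  0.2914] [ 1.7993e+02 -1.0000e-02 -1.3170e+01] shift [ 0.3932  0.3362 -0.0181] spin -0.17
```

>>> play_rows(series=[[100,0.2,0.17,-0.01,0],[100,0.2,0.17,-0.01,0],[100,0.2,0.17,-0.01,0],[100,0.2,0.17,-0.01,0],[100,0.2,0.17,-0.01,0],[100,0.393,0.336,-0.018,0],[100,0.393,0.336,-0.018,0],[100,0.393,0.336,-0.018,0],[100,0.393,0.336,-0.018,0],[100,0.393,0.336,-0.018,0]])

```text
clock: 1.15
tool_pos: [0.4503, 0.2527, 0.3099]
orientation: [-180.0, -0.0, -13.1]
force: [1.7, 1.0, -0.7]
opening: 0.0877
```

>>> play_rows(series=[[100,0,0,0,0],[100,0,0,0,0]])

```text
clock: 1.35
tool_pos: [0.4502, 0.2533, 0.3095]
orientation: [180.0, 0.0, -13.3]
force: [-0.1, 0.3, 0.4]
opening: 0.0876
```

```bash
python3 - <<'E'
from h import *
o=get_obs();s=snapshot('wrist');save(s,'w1.png');np.savez('w1.npz',tool_pos=o['tool_pos'],orientation=o['orientation'],**s)
print(o['clock'],o['tool_pos'],o['orientation'],o['joint_pos'].round(1))
E
```

```text
1.35 [0.45019841 0.25331008 0.30947108] [ 1.79993343e+02  1.28862138e-02 -1.33490241e+01] [ 51.2   4.9 -17.5  -0.  -67.7  25.5]
```

View pics/w1.png

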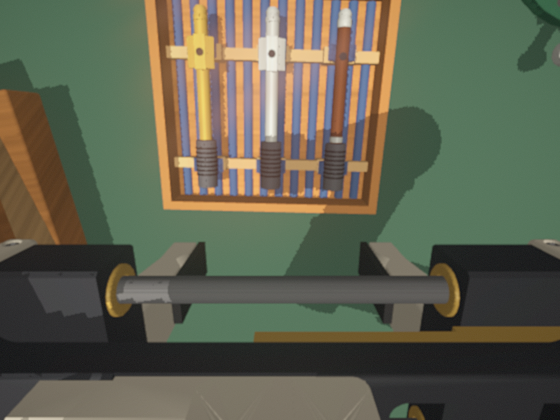

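The wrist view shows the silver piece in the middle slot: crown tip at (272,7), the tube/handle boundary at (270,139) and the handle end at (270,188).

```bash
python3 - <<'E'
from h import *
s=dict(np.load('w1.npz'));o={'tool_pos':s['tool_pos'],'orientation':s['orientation']}
f=s['frame'];h=cv2.cvtColor(f,cv2.COLOR_RGB2HSV)
m=((h[...,1]<70)&(h[...,2]>120)).astype(np.uint8)
z=np.zeros_like(m);z[0:150,255:290]=m[0:150,255:290]
nn,l,st,c=cv2.connectedComponentsWithStats(z);i=1+st[1:,4].argmax();print(st[i],c[i])
pts=[]
for v in range(85,134,3):
    u=np.where(l[v]==i)[0]
    pts.append(ray(s,(u.min()+u.max())/2,v,.05,o)[:2])
pts=np.array(pts)
ys,xs=np.where(l==i)
t=ray(s,272,ys.min(),.046,o);b=ray(s,270,ys.max()+.5,.052,o);print('tip',t,'bound',b,np.linalg.norm(t-b))
d=cv2.fitLine(pts.astype(np.float32),cv2.DIST_L2,0,.01,.01).ravel();print('dir',d,np.degrees(np.arctan2(d[1],d[0])))
# lip plate: rows, top at .057
lp=[v for v in range(20,100) if (l[v]==i).sum()>20];
for v in (lp[0],lp[-1]): print('lip',v,ray(s,c[i][0],v,.057,o))
p=ray(s,272,(lp[0]+lp[-1])/2,.057,o);print('lipmid',p)
# top + scene cross check
W=cloud(s,o)
T=W[90:134:4,270];print(T.round(4)[::3])
t0=dict(np.load('top0.npz'));s0=dict(np.load('scene0.npz'))
for (u,v,zz) in ((130+285/3,180+113/3,.046),(130+256/3,180+303/3,.052),(130+275/3,180+174/3,.057)): print('top',ray(t0,u,v,zz))
E
```

```text
[ 258    0   30  149 3355] [271.79105812  69.00327869]
tip [0.64020222 0.21850299 0.046     ] bound [0.49566993 0.25661622 0.052     ] 0.14959345350782613
dir [ 0.95895076 -0.2835727   0.53692335  0.2447094 ] -16.473549
lip 20 [0.61969891 0.22346478 0.057     ]
lip 99 [0.54674976 0.24162304 0.057     ]
lipmid [0.58440369 0.23202574 0.057     ]
[[0.5565 0.2414 0.0519]
 [0.5444 0.2443 0.0536]
 [0.5322 0.2474 0.0542]
 [0.5199 0.2505 0.0546]]
top [0.63463662 0.22019853 0.046     ]
top [0.50256626 0.25104414 0.052     ]
top [0.58987069 0.22994213 0.057     ]
```

```bash
python3 -c "
from h import *
plan([.474,.014,.31],-55)"
```

```text
clock 1.4 from [0.4497 0.2542 0.3094] [ 1.7999e+02  2.0000e-02 -1.3250e+01] shift [ 0.0787  0.2283 -0.0006] spin 41.75
```

>>> play_rows(series=[[100,0.04,0.1,0,20],[100,0.04,0.1,0,20],[100,0.04,0.1,0,20],[100,0.079,0.228,0,41.7],[100,0.079,0.228,0,41.7],[100,0.079,0.228,0,41.7],[100,0.079,0.228,0,41.7],[100,0.079,0.228,0,41.7]])

```text
clock: 2.2
tool_pos: [0.4746, 0.0151, 0.3096]
orientation: [-180.0, 0.0, -54.8]
force: [-0.3, -0.2, -0.6]
opening: 0.0874
```

```bash
python3 - <<'E'
from h import *
o=get_obs();s=snapshot('wrist');save(s,'w2.png');np.savez('w2.npz',tool_pos=o['tool_pos'],orientation=o['orientation'],**s)
print(o['clock'],o['tool_pos'],o['orientation'],o['joint_pos'].round(1))
f=s['frame'];h=cv2.cvtColor(f,cv2.COLOR_RGB2HSV)
m=((h[...,0]<6)|(h[...,0]>172))&(h[...,1]>150)&(h[...,2]>120)
nn,l,st,c=cv2.connectedComponentsWithStats(m.astype(np.uint8));W=cloud(s,o)
for i in range(1,nn):
    if st[i,4]>40: 
        P=W[l==i];t=P[P[:,2]>.122];print(st[i],c[i],np.nanmedian(P,0).round(3),t.mean(0).round(4) if len(t) else '', len(t), (np.nanmax(t[:,:2],0)+np.nanmin(t[:,:2],0))/2 if len(t) else '')
E
```

```text
2.2 [0.47458172 0.01512278 0.30959081] [-1.79989544e+02  7.69535139e-03 -5.48276246e+01] [ 25.6   0.6 -22.   -0.  -67.4   9.5]
[349   4  26  23 314] [360.68471338  14.62101911] [ 0.513 -0.171  0.069]  0 
[272 101  24  24 444] [284.01576577 112.69594595] [ 0.52  -0.052  0.128] [ 0.5202 -0.0523  0.128 ] 442 [ 0.52011852 -0.05232814]
```

View pics/w2.png

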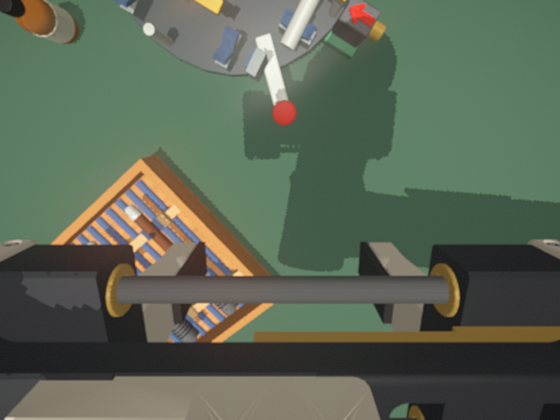

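The grip top is at (284,113), which gives (0.520, -0.052). The arrow at (361,15) agrees with a stand yaw of about 6.8° and a table centre of about (0.650, -0.154).

```bash
python3 -c "
from h import *
plan([.520,-.0523,.155],-55)"
```

```text
clock 2.25 from [0.4746 0.0156 0.3096] [-1.7999e+02  1.0000e-02 -5.4760e+01] shift [0.0817 0.0022 0.1545] spin 0.24
```

>>> play_rows(series=[[100,0.04,0.001,0,0],[100,0.082,0.002,0.02,0],[100,0.082,0.002,0.05,0],[100,0.082,0.002,0.08,0],[100,0.082,0.002,0.11,0],[100,0.082,0.002,0.14,0],[100,0.082,0.002,0.154,0],[100,0.082,0.002,0.154,0]])

```text
clock: 3.05
tool_pos: [0.5192, -0.0522, 0.1533]
orientation: [179.8, 0.1, -54.7]
force: [-0.4, 0.3, 0.2]
opening: 0.0876
```

>>> play_rows(series=[[20,0,0,0,0],[20,0,0,0,0],[20,0,0,0,0],[20,0,0,0,0],[20,0,0,0,0],[20,0,0,0,0]])

```text
clock: 3.65
tool_pos: [0.5203, -0.0537, 0.1559]
orientation: [-180.0, -0.0, -54.9]
force: [-0.2, 0.0, 0.3]
opening: 0.0454
```

>>> play_rows(series=[[15,0,0,0,0],[15,0,0,0,0],[15,0,0,0,0],[15,0,0,0,0],[15,0,0,0,0],[15,0,0,0,0]])

```text
clock: 4.25
tool_pos: [0.5204, -0.0536, 0.1556]
orientation: [-180.0, -0.0, -54.9]
force: [2.0, 0.2, -0.3]
opening: 0.0217
```

```bash
cat > arc.py <<'E'
from h import *
import sys
a0,a1=map(float,sys.argv[1:3]);C=np.array([.6497,-.1543]);r=.165
o=get_obs();M=R.from_euler('xyz',o['orientation'],degrees=True).as_matrix()
for k in range(1,11):
    a=a0+(a1-a0)*k/10;t=np.radians(141.8+a)
    p=C+r*np.array([np.cos(t),np.sin(t)]);d=M.T@np.r_[p-o['tool_pos'][:2],0]
    print([15,*d[:2].round(4),-round(a-a0,1)])
print(o['clock'],o['tool_pos'],o['force'].round(1),o['opening'])
E
python3 arc.py 0 40
```

```text
[15, np.float64(0.0024), np.float64(0.0104), -4.0]
[15, np.float64(0.0068), np.float64(0.0211), -8.0]
[15, np.float64(0.012), np.float64(0.0313), -12.0]
[15, np.float64(0.0178), np.float64(0.0413), -16.0]
[15, np.float64(0.0244), np.float64(0.0507), -20.0]
[15, np.float64(0.0316), np.float64(0.0597), -24.0]
[15, np.float64(0.0394), np.float64(0.0682), -28.0]
[15, np.float64(0.0478), np.float64(0.0761), -32.0]
[15, np.float64(0.0567), np.float64(0.0834), -36.0]
[15, np.float64(0.0661), np.float64(0.0901), -40.0]
4.25 [ 0.52039759 -0.05361792  0.1556471 ] [ 2.   0.2 -0.3] 0.021749569784551705
```

>>> play_rows(series=[[15,0.0024,0.0104,0,-4],[15,0.0068,0.0211,0,-8],[15,0.012,0.0313,0,-12],[15,0.0178,0.0413,0,-16],[15,0.0244,0.0507,0,-20],[15,0.0316,0.0597,0,-24],[15,0.0394,0.0682,0,-28],[15,0.0478,0.0761,0,-32],[15,0.0567,0.0834,0,-36],[15,0.0661,0.0901,0,-40]])

```text
clock: 5.25
tool_pos: [0.4849, -0.1599, 0.1557]
orientation: [-180.0, -0.0, -14.7]
force: [3.0, 0.8, -2.6]
opening: 0.0212
```

```bash
python3 arc.py 40 75
```

```text
[15, np.float64(0.0029), np.float64(0.0092), -3.5]
[15, np.float64(0.0067), np.float64(0.0186), -7.0]
[15, np.float64(0.011), np.float64(0.0277), -10.5]
[15, np.float64(0.0158), np.float64(0.0366), -14.0]
[15, np.float64(0.0212), np.float64(0.0451), -17.5]
[15, np.float64(0.0271), np.float64(0.0533), -21.0]
[15, np.float64(0.0335), np.float64(0.0611), -24.5]
[15, np.float64(0.0403), np.float64(0.0685), -28.0]
[15, np.float64(0.0476), np.float64(0.0754), -31.5]
[15, np.float64(0.0553), np.float64(0.0819), -35.0]
5.25 [ 0.4849046  -0.15985997  0.15567212] [ 3.   0.8 -2.6] 0.021217106485076267
```

>>> play_rows(series=[[15,0.0029,0.0092,0,-3.5],[15,0.0067,0.0186,0,-7],[15,0.011,0.0277,0,-10.5],[15,0.0158,0.0366,0,-14],[15,0.0212,0.0451,0,-17.5],[15,0.0271,0.0533,0,-21],[15,0.0335,0.0611,0,-24.5],[15,0.0403,0.0685,0,-28],[15,0.0476,0.0754,0,-31.5],[15,0.0553,0.0819,0,-35]])

```text
clock: 6.25
tool_pos: [0.5171, -0.2532, 0.1557]
orientation: [-180.0, 0.0, 20.3]
force: [1.3, 1.8, 0.8]
opening: 0.0217
```

```bash
python3 arc.py 75 90; python3 - <<'E'
from h import *
o=get_obs();p=o['tool_pos'][:2]-[.6497,-.1543];print(np.degrees(np.arctan2(p[1],p[0]))%360-141.8,np.hypot(*p),o['joint_pos'])
E
```

```text
[15, np.float64(0.0018), np.float64(0.0043), -1.5]
[15, np.float64(0.0032), np.float64(0.0084), -3.0]
[15, np.float64(0.0047), np.float64(0.0124), -4.5]
[15, np.float64(0.0063), np.float64(0.0164), -6.0]
[15, np.float64(0.008), np.float64(0.0204), -7.5]
[15, np.float64(0.0098), np.float64(0.0243), -9.0]
[15, np.float64(0.0117), np.float64(0.0282), -10.5]
[15, np.float64(0.0137), np.float64(0.032), -12.0]
[15, np.float64(0.0158), np.float64(0.0358), -13.5]
[15, np.float64(0.018), np.float64(0.0395), -15.0]
6.25 [ 0.51707141 -0.25316387  0.15566164] [1.3 1.8 0.8] 0.021654410280314958
74.90154465237808 0.16542191127663397 [-6.63076156e+00  1.84698696e+01 -2.20631242e+01 -8.69381282e-03
 -4.94810665e+01  1.16917300e+02]
```

>>> play_rows(series=[[15,0.0018,0.0043,0,-1.5],[15,0.0032,0.0084,0,-3],[15,0.0047,0.0124,0,-4.5],[15,0.0063,0.0164,0,-6],[15,0.008,0.0204,0,-7.5],[15,0.0098,0.0243,0,-9],[15,0.0117,0.0282,0,-10.5],[15,0.0137,0.032,0,-12],[15,0.0158,0.0358,0,-13.5],[15,0.018,0.0395,0,-15]])

```text
clock: 7.25
tool_pos: [0.5471, -0.2841, 0.1557]
orientation: [-180.0, 0.1, 35.2]
force: [-2.7, -0.5, 3.2]
opening: 0.0216
```

>>> play_rows(series=[[15,0,0,0,0],[15,0,0,0,0],[15,0,0,0,0]])

```text
clock: 7.55
tool_pos: [0.547, -0.284, 0.1556]
orientation: [-180.0, 0.0, 35.1]
force: [-3.9, -4.5, 2.8]
opening: 0.0211
```

```bash
python3 - <<'E'
from h import *
o=get_obs();p=o['tool_pos'][:2]-[.6497,-.1543];print(np.degrees(np.arctan2(p[1],p[0]))%360-141.8,np.hypot(*p),o['force'])
s=snapshot('top');save(s,'top1.png');c=s['frame'][100:310,320:520];cv2.imwrite('pics/top1c.png',cv2.resize(c,None,fx=2.8,fy=2.8)[:,:,::-1])
E
```

```text
89.83258946782826 0.16543779330173422 [-3.88629481 -4.5190117   2.77912841]
```

View pics/top1c.png

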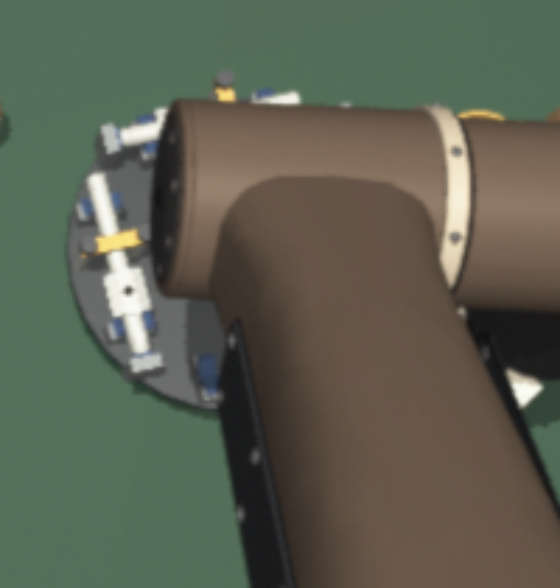

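>>> play_rows(series=[[100,0,0,0,0],[100,0,0,0,0],[100,0,0,0,0],[100,0,0,0,0],[100,0,0,0,0],[100,0,0,0,0],[100,0,0,0,0],[100,0,0,0,0],[100,0,0,0,0],[100,0,0,0,0]])

```text
clock: 8.6
tool_pos: [0.5475, -0.2838, 0.1556]
orientation: [180.0, 0.0, 35.1]
force: [0.4, 0.4, 0.6]
opening: 0.0872
```

>>> play_rows(series=[[100,0,0,-0.03,0],[100,0,0,-0.07,0],[100,0,0,-0.11,0],[100,0,0,-0.15,0],[100,0,0,-0.15,0]])

```text
clock: 9.1
tool_pos: [0.5495, -0.2848, 0.3124]
orientation: [179.5, -0.3, 35.2]
force: [0.6, 0.4, -0.4]
opening: 0.0873
```

```bash
python3 -c "
from h import *
plan([.42,.13,.31],-14)"
```

```text
clock 9.1 from [ 0.5495 -0.2848  0.3124] [179.51  -0.34  35.17] shift [ 1.330e-01 -4.137e-01 -4.000e-04] spin 49.17
```

```bash
python3 -c "
from h import *
plan([.506,.25,.24],-14)"
```

```text
clock 9.1 from [ 0.5495 -0.2848  0.3124] [179.51  -0.34  35.17] shift [ 0.272  -0.4629  0.07  ] spin 49.17
```

>>> play_rows(series=[[100,0.05,-0.08,0,10],[100,0.1,-0.17,0,25],[100,0.15,-0.25,0,35],[100,0.19,-0.32,0,49],[100,0.23,-0.39,0,49],[100,0.272,-0.463,0,49],[100,0.272,-0.463,0,49],[100,0.272,-0.463,0,49],[100,0.272,-0.463,0,49],[100,0.272,-0.463,0,49]])

```text
clock: 10.1
tool_pos: [0.5087, 0.1875, 0.3058]
orientation: [-180.0, -0.0, -13.9]
force: [0.9, -0.2, -0.0]
opening: 0.0875
```

>>> play_rows(series=[[100,0,0,0,0],[100,0,0,0,0],[100,0,0,0,0]])

```text
clock: 10.4
tool_pos: [0.5093, 0.1849, 0.3055]
orientation: [180.0, 0.0, -13.9]
force: [-0.6, -0.3, -0.4]
opening: 0.0874
```

```bash
python3 -c "
from h import *
plan([.506,.25,.24],-14)"
```

```text
clock 10.4 from [0.5093 0.1849 0.3055] [ 1.7998e+02  1.0000e-02 -1.3880e+01] shift [-0.0188 -0.0624  0.0655] spin 0.12
```

>>> play_rows(series=[[100,-0.019,-0.062,0.03,0],[100,-0.019,-0.062,0.065,0],[100,-0.019,-0.062,0.065,0],[100,-0.019,-0.062,0.065,0],[100,-0.019,-0.062,0.065,0]])

```text
clock: 10.9
tool_pos: [0.5068, 0.2493, 0.2422]
orientation: [-179.9, -0.1, -13.9]
force: [0.8, 1.1, -0.2]
opening: 0.0876
```

```bash
python3 - <<'E'
from h import *
o=get_obs();s=snapshot('wrist');save(s,'w3.png');np.savez('w3.npz',tool_pos=o['tool_pos'],orientation=o['orientation'],**s)
print(o['clock'],o['tool_pos'],o['orientation'])
s=snapshot('top');np.savez('top2.npz',**s);c=s['frame'][100:310,320:520];cv2.imwrite('pics/top2c.png',cv2.resize(c,None,fx=2.8,fy=2.8)[:,:,::-1])
s=snapshot('scene');np.savez('scene2.npz',**s)
E
```

```text
10.9 [0.50679345 0.24934954 0.24219046] [-1.79924943e+02 -8.96678045e-02 -1.39327040e+01]
```

View pics/w3.png

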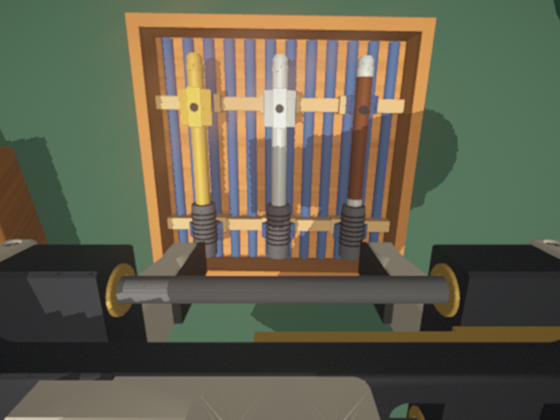

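View pics/top2c.png

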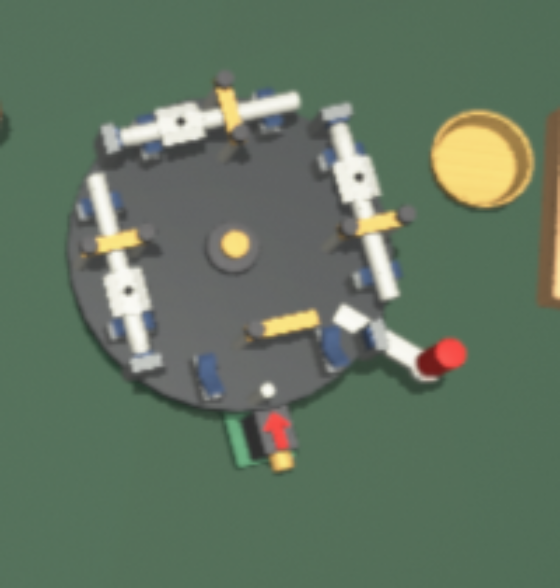

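The table is one click on: the empty cradle sits at the arrow and its end stop is on the -y side. In the wrist view, the silver crown is at (280,54) and the handle boundary at (278,205).

```bash
python3 - <<'E'
from h import *
s=dict(np.load('w3.npz'));o={'tool_pos':s['tool_pos'],'orientation':s['orientation']}
f=s['frame'];W=cloud(s,o)
m=(W[...,2]>.040);m[:, :262]=0;m[:,298:]=0;m[:50]=0;m[260:]=0
C=[]
for v in range(130,200,5):
    u=np.where(m[v]&(W[v,:,2]<.056))[0]; C.append((v,u.min(),u.max(),W[v,u,2].max()))
print(np.array(C).round(3)[::3])
g=f.astype(int).sum(2)//3; print('col tip',g[48:66,280]); print('bound',g[195:215,278])
P=np.array([ray(s,(a+b)/2,v,.0485,o)[:2] for v,a,b,_ in C],np.float32)
d=cv2.fitLine(P,cv2.DIST_L2,0,.01,.01).ravel();print(d,np.degrees(np.arctan2(d[1],d[0])))
print('tip',ray(s,280,54,.046,o),'bound',ray(s,278,204,.053,o),ray(s,278,204,.055,o),'hole',ray(s,280,108,.057,o))
# tray frame: outer wall top edges z=.046
h=cv2.cvtColor(f,cv2.COLOR_RGB2HSV)
q=[ray(s,u,v,.046,o)[:2] for u,v in((127,17),(434,20))];print('tray far corners',q,np.degrees(np.arctan2(*(q[0]-q[1])[::-1]))-90)
T=W[130:200:10,279];print(T.round(4))
E
python3 - <<'E'
import cv2;f=cv2.imread('pics/w3.png')[0:270,110:450];cv2.imwrite('pics/w3c.png',cv2.resize(f,None,fx=2.2,fy=2.2,interpolation=cv2.INTER_CUBIC))
E
```

```text
[[1.30e+02 2.72e+02 2.86e+02 5.40e-02]
 [1.45e+02 2.72e+02 2.86e+02 5.40e-02]
 [1.60e+02 2.72e+02 2.86e+02 5.40e-02]
 [1.75e+02 2.72e+02 2.85e+02 5.40e-02]
 [1.90e+02 2.72e+02 2.85e+02 5.40e-02]]
col tip [163 162 159 158 161 174 194 203 207 211 214 216 216 215 217 218 218 212]
bound [168 169 168 169 169 169 167 169 170 168 153 111  78  84  88  87  87  87
  87  87]
[ 0.96701324 -0.25472623  0.54289305  0.24380942] -14.757362
tip [0.63403042 0.21974458 0.046     ] bound [0.50497589 0.25416039 0.053     ] [0.50551451 0.25399568 0.055     ] hole [0.59036458 0.2306464  0.057     ]
tray far corners [array([0.69271882, 0.33805548]), array([0.62780767, 0.08706936])] -14.500368323808786
[[0.5724 0.2361 0.054 ]
 [0.5636 0.2384 0.0516]
 [0.555  0.2405 0.053 ]
 [0.546  0.2428 0.0528]
 [0.5371 0.245  0.0536]
 [0.5277 0.2474 0.0528]
 [0.5183 0.2498 0.0534]]
```

View pics/w3c.png

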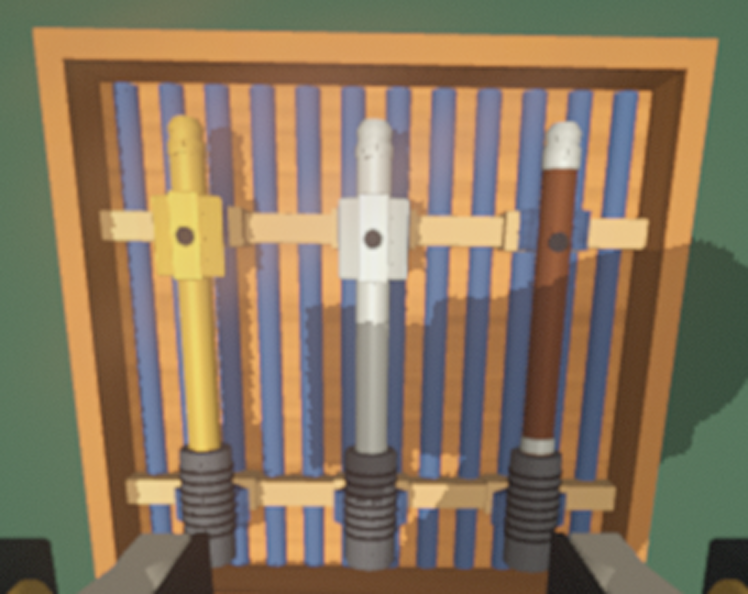

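```bash
python3 -c "
from h import *
plan([.5175,.2503,.093],-14.7)"
```

```text
clock 11.05 from [0.5065 0.2497 0.2423] [-1.7987e+02 -9.0000e-02 -1.3930e+01] shift [ 0.0103 -0.0029  0.1493] spin 0.77
```

>>> play_rows(series=[[45,0.0105,-0.003,0,0.8],[45,0.0105,-0.003,0,0.8],[45,0.0105,-0.003,0,0.8],[45,0.0105,-0.003,0.03,0.8],[45,0.0105,-0.003,0.05,0.8],[45,0.0105,-0.003,0.07,0.8],[45,0.0105,-0.003,0.085,0.8],[45,0.0105,-0.003,0.085,0.8]])

```text
clock: 11.85
tool_pos: [0.5156, 0.2498, 0.1535]
orientation: [179.8, 0.1, -14.7]
force: [0.0, -0.8, -0.5]
opening: 0.0396
```

```bash
python3 - <<'E'
from h import *
o=get_obs();plan([.5175,.2503,.093],-14.7,o);s=snapshot('wrist');save(s,'w4.png');print(o['opening'])
np.savez('w4.npz',tool_pos=o['tool_pos'],orientation=o['orientation'],**s)
E
```

```text
clock 11.85 from [0.5156 0.2498 0.1535] [ 1.7981e+02  1.4000e-01 -1.4680e+01] shift [ 0.0018 -0.0011  0.0605] spin 0.02
0.03956275648339036
```

View pics/w4.png

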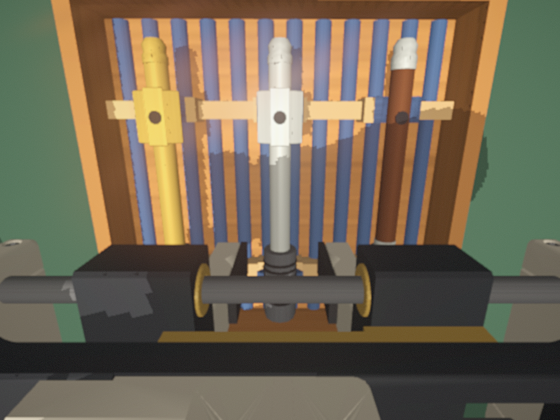

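The jaws straddle the silver tube, with its axis near column 280. I'll recheck the along-axis position here, then descend.

```bash
python3 - <<'E'
from h import *
s=dict(np.load('w4.npz'));o={'tool_pos':s['tool_pos'],'orientation':s['orientation']}
t=ray(s,281,38,.046,o);b=ray(s,280,247.5,.053,o);print(t,b,np.linalg.norm(t-b))
for v in (160,200,235): print(ray(s,280,v,.05,o))
u=np.array([.9673,-.2538]);print(t[:2]-.1215*u, b[:2]+.0135*u)
E
```

```text
[0.63374596 0.21906759 0.046     ] [0.50644181 0.25347207 0.053     ] 0.13205686523855042
[0.56468384 0.23801218 0.05      ]
[0.53872957 0.24490512 0.05      ]
[0.51429475 0.25139452 0.05      ]
[0.51621901 0.24990429] [0.51950036 0.25004577]
```

>>> play_rows(series=[[45,0.002,-0.001,0.015,0],[45,0.002,-0.001,0.03,0],[45,0.002,-0.001,0.045,0],[45,0.002,-0.001,0.056,0],[45,0.002,-0.001,0.06,0],[45,0.002,-0.001,0.06,0]])

```text
clock: 12.5
tool_pos: [0.519, 0.2512, 0.0957]
orientation: [180.0, 0.0, -14.7]
force: [-0.0, 0.1, -0.5]
opening: 0.0393
```

>>> play_rows(series=[[5,0,0,0,0],[5,0,0,0,0],[5,0,0,0,0],[5,0,0,0,0],[5,0,0,0,0],[5,0,0,0,0],[5,0,0,0,0]])

```text
clock: 13.2
tool_pos: [0.5189, 0.2507, 0.096]
orientation: [180.0, -0.0, -14.7]
force: [-1.7, -4.2, 5.7]
opening: 0.0128
```

```bash
python3 - <<'E'
from h import *
o=get_obs();plan([.518,.2502,.093],-14.7,o);s=snapshot('wrist');save(s,'w5.png');print(o['opening'],o['force'])
E
```

```text
clock 13.2 from [0.5189 0.2507 0.096 ] [179.97  -0.   -14.67] shift [-0.0007  0.0007  0.003 ] spin 0.03
0.012799921422647575 [-1.73274366 -4.23575902  5.67687558]
```

View pics/w5.png

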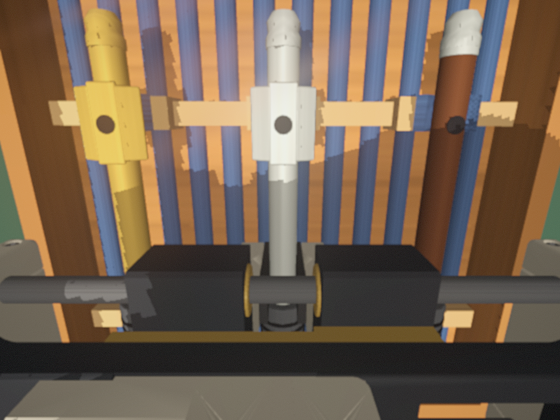

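>>> play_rows(series=[[5,0,0,0,0],[5,0,0,-0.004,0],[5,0,0,-0.01,0],[5,0,0,-0.016,0],[5,0,0,-0.022,0],[5,0,0,-0.028,0],[5,0,0,-0.034,0],[5,0,0,-0.04,0],[5,0,0,-0.04,0],[5,0,0,-0.04,0]])

```text
clock: 14.25
tool_pos: [0.5189, 0.2511, 0.1358]
orientation: [-180.0, -0.0, -14.7]
force: [0.1, 0.2, -2.9]
opening: 0.0129
```

```bash
python3 - <<'E'
from h import *
o=get_obs();s=snapshot('wrist');save(s,'w6.png');print(o['opening'],o['force'],o['moment'],o['tool_pos'],o['orientation'])
s=snapshot('scene');c=s['frame'][100:300,250:470];cv2.imwrite('pics/s6.png',cv2.resize(c,None,fx=3,fy=3)[:,:,::-1])
E
```

```text
0.012860656579691439 [ 0.09936377  0.17239323 -2.85830354] [-0.0570392   0.01660732  0.01057595] [0.51888134 0.25112738 0.13576473] [-1.79979531e+02 -5.29486437e-03 -1.46719372e+01]
```

View pics/w6.png

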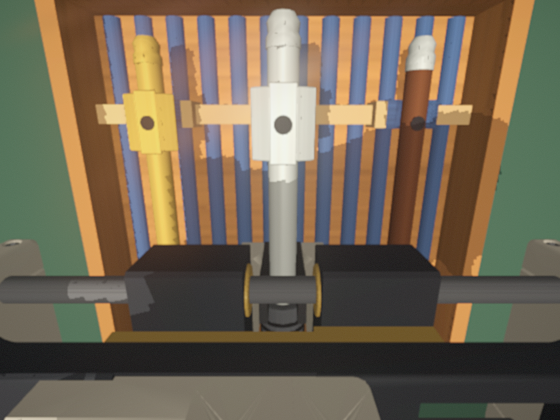

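View pics/s6.png

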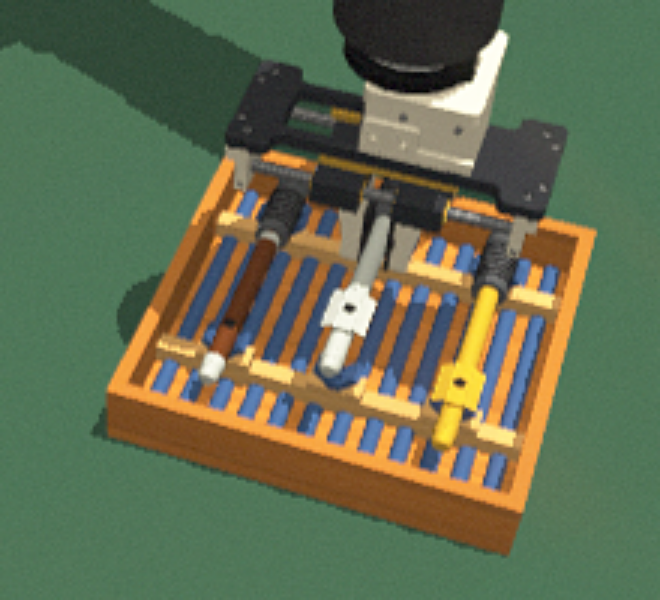

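Lifted level: the crown is at (282,11), the same row as when gripped, and the weight reads about 2.9 N. Next I'll refine the cradle pose from the views taken after the turn.

```bash
python3 - <<'E'
from h import *
for n,roi in (('top2',(430,490,200,240)),):
    s=dict(np.load(n+'.npz'));h=cv2.cvtColor(s['frame'],cv2.COLOR_RGB2HSV)
    m=((h[...,0]<6)|(h[...,0]>172))&(h[...,1]>150)&(h[...,2]>120)
    z=np.zeros(m.shape,np.uint8);z[roi[2]:roi[3],roi[0]:roi[1]]=m[roi[2]:roi[3],roi[0]:roi[1]]
    nn,l,st,c=cv2.connectedComponentsWithStats(z)
    for i in range(1,nn):
        if st[i,4]>20:
            W=cloud(s);P=W[l==i];t=P[P[:,2]>.124];print(st[i],c[i],ray(s,*c[i],.128),t.mean(0),len(t))
    # headjoint axes: white tubes on disc, z .113-.12
    W=cloud(s)
    f=s['frame']
    wh=(h[...,1]<70)&(h[...,2]>130)&(W[...,2]>.100)&(W[...,2]<.128)&(np.hypot(W[...,0]-.65,W[...,1]+.155)<.14)
    nn,l,st,c=cv2.connectedComponentsWithStats(wh.astype(np.uint8))
    for i in range(1,nn):
        if st[i,4]>80:
            P=W[l==i][:,:2].astype(np.float32);d=cv2.fitLine(P,cv2.DIST_L2,0,.01,.01).ravel();print('tube',st[i],P.mean(0),np.degrees(np.arctan2(d[1],d[0])))
    cen=np.array([.65,-.155])
    bl=(h[...,0]>95)&(h[...,0]<130)&(h[...,1]>80)&(np.hypot(W[...,0]-.65,W[...,1]+.155)<.14)&(W[...,2]>.085)
    nn,l,st,c=cv2.connectedComponentsWithStats(bl.astype(np.uint8))
    for i in range(1,nn):
        if st[i,4]>15: print('blue',st[i],c[i].round(1),np.nanmean(W[l==i],0).round(4))
s=dict(np.load('top2.npz'));c=s['frame'][200:260,375:475];cv2.imwrite('pics/cr.png',cv2.resize(c,None,fx=8,fy=8,interpolation=cv2.INTER_CUBIC)[:,:,::-1])
o=get_obs();w=snapshot('wrist');t=ray(w,282,11,.0858,o);M=R.from_euler('xyz',o['orientation'],degrees=True).as_matrix();print('tip in tool',M.T@(t-o['tool_pos']))
E
```

```text
[475 221  11  11  97] [479.92783505 225.91752577] [ 0.54684497 -0.28400954  0.128     ] [ 0.54665558 -0.28374597  0.12842798] 93
tube [405 133  22  10 141] [ 0.74546474 -0.19005111] -83.464775
tube [356 137  44  18 399] [ 0.73640776 -0.11193959] -84.25462
tube [435 137  21  42 388] [ 0.6934836  -0.24203478] 5.4069486
tube [351 162  11  22 148] [ 0.6836198  -0.05883698] 5.734091
tube [449 183  13  24 166] [ 0.61676437 -0.25095335] 6.907843
tube [357 189  21  44 424] [ 0.60515493 -0.06760167] 7.0543323
blue [435 217   9  14  76] [438.6 223.3] [ 0.5638 -0.2103  0.1081]
blue [391 227   9  14  75] [394.2 233.3] [ 0.5534 -0.1189  0.108 ]
tip in tool [1.19056610e-01 1.49236382e-05 4.95010238e-02]
```

View pics/cr.png

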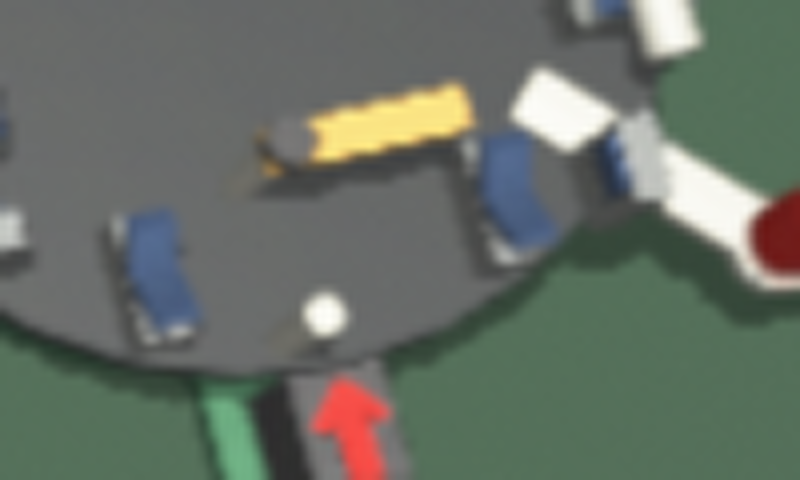

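>>> play_rows(series=[[5,0,0,-0.005,0],[5,0,0,-0.015,0],[5,0,0,-0.03,0],[5,0,0,-0.045,0],[5,0,0,-0.06,0],[5,0,0,-0.075,0],[5,0,0,-0.09,0],[5,0,0,-0.1,0],[5,0,0,-0.105,0],[5,0,0,-0.105,0]])

```text
clock: 15.4
tool_pos: [0.519, 0.2512, 0.2414]
orientation: [-179.9, -0.0, -14.7]
force: [0.1, 0.5, -3.8]
opening: 0.013
```

```bash
python3 -c "
from h import *
plan([.552,-.1136,.24],-83.5)
print(get_obs()['force'])"
```

```text
clock 15.4 from [0.519  0.2512 0.2414] [-1.7994e+02 -4.0000e-02 -1.4670e+01] shift [0.1243 0.3446 0.0011] spin 68.83
[ 0.08219308  0.46651784 -3.7614925 ]
```

>>> play_rows(series=[[5,0.002,0.005,0,1],[5,0.006,0.015,0,3],[5,0.012,0.033,0,6.5],[5,0.019,0.053,0,10.5],[5,0.026,0.073,0,14.5],[5,0.034,0.095,0,19],[5,0.042,0.117,0,23.5],[5,0.05,0.138,0,28],[5,0.057,0.158,0,31.5],[5,0.062,0.172,0,34.4]])

```text
clock: 16.4
tool_pos: [0.5349, 0.0669, 0.2401]
orientation: [179.9, 0.0, -49.4]
force: [0.8, 0.0, -3.7]
opening: 0.0131
```

```bash
python3 -c "
from h import *
plan([.552,-.1136,.24],-83.5)
print(get_obs()['force'])"
```

```text
clock 16.4 from [0.5349 0.0669 0.2401] [ 1.7993e+02  2.0000e-02 -4.9360e+01] shift [0.1482 0.1046 0.0002] spin 34.14
[ 0.77891687  0.02491724 -3.67009254]
```

>>> play_rows(series=[[5,0.016,0.011,0,3.5],[5,0.035,0.025,0,8],[5,0.055,0.039,0,12.5],[5,0.075,0.053,0,17],[5,0.094,0.066,0,21.5],[5,0.112,0.079,0,25.8],[5,0.128,0.09,0,29.5],[5,0.14,0.099,0,32.2],[5,0.146,0.103,0,33.6],[5,0.148,0.1045,0,34.1]])

```text
clock: 17.4
tool_pos: [0.5533, -0.1119, 0.2404]
orientation: [180.0, 0.0, -83.3]
force: [0.4, -0.7, -4.3]
opening: 0.0128
```

>>> play_rows(series=[[5,0,0,0,0],[5,0,0,0,0],[5,0,0,0,0]])

```text
clock: 17.7
tool_pos: [0.5534, -0.1106, 0.2407]
orientation: [-180.0, 0.0, -83.1]
force: [0.2, 0.2, -2.5]
opening: 0.013
```

```bash
python3 - <<'E'
from h import *
o=get_obs();plan([.552,-.1136,.213],-83.5,o);s=snapshot('wrist');save(s,'w7.png');np.savez('w7.npz',tool_pos=o['tool_pos'],orientation=o['orientation'],**s)
s=snapshot('scene');np.savez('scene7.npz',**s);c=s['frame'][80:280,70:270];cv2.imwrite('pics/s7.png',cv2.resize(c,None,fx=3,fy=3)[:,:,::-1])
s=snapshot('top');np.savez('top7.npz',**s)
E
```

```text
clock 17.7 from [ 0.5534 -0.1106  0.2407] [-179.99    0.    -83.1 ] shift [0.0028 0.0018 0.0277] spin 0.4
```

View pics/w7.png

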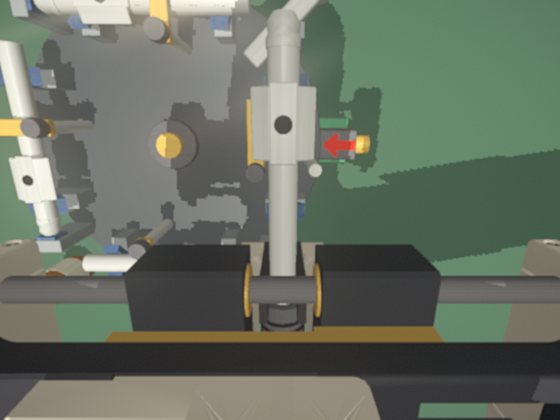

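View pics/s7.png

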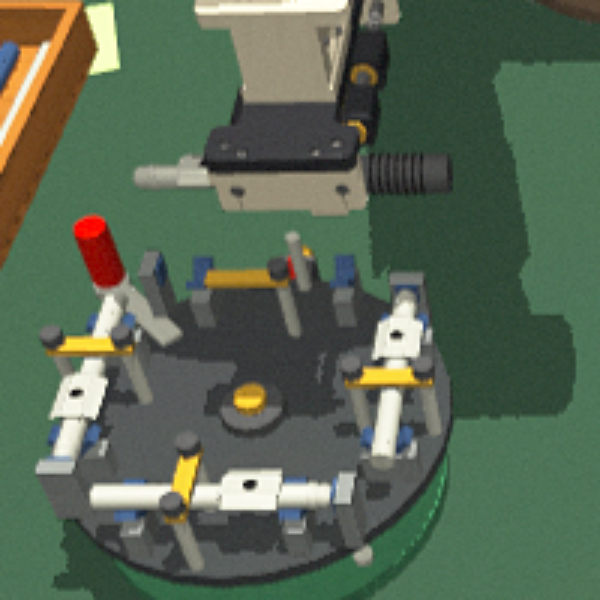

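The piece is held level over the empty cradle, crown towards the stop, and the wrist view is unchanged since the grip (crown at (284,11)). I'll make the last small descent.

>>> play_rows(series=[[5,0.003,0.002,0.004,0.4],[5,0.003,0.002,0.01,0.4],[5,0.003,0.002,0.016,0.4],[5,0.003,0.002,0.022,0.4],[5,0.003,0.002,0.026,0.4],[5,0.003,0.002,0.028,0.4],[5,0.003,0.002,0.028,0.4],[5,0.003,0.002,0.028,0.4]])

```text
clock: 18.65
tool_pos: [0.5519, -0.1145, 0.2128]
orientation: [-180.0, -0.0, -83.6]
force: [-0.7, -0.2, -3.4]
opening: 0.0131
```

```bash
python3 - <<'E'
from h import *
o=get_obs();s=snapshot('wrist');save(s,'w8.png');W=cloud(s,o)
print(o['clock'],o['tool_pos'],o['orientation'],o['force'],o['opening'])
u=np.array([.1132,-.9936]);mid=o['tool_pos'][:2]+.0518*u;print('mid',mid,'vs cradle .5578,-.1651', o['tool_pos'][2]-.050-.111)
h=cv2.cvtColor(s['frame'],cv2.COLOR_RGB2HSV)
m=(h[...,0]>12)&(h[...,0]<30)&(h[...,1]>120)&(h[...,2]>110);m[:,:130]=0;m[:,215:]=0;m[220:]=0
nn,l,st,c=cv2.connectedComponentsWithStats(m.astype(np.uint8))
for i in range(1,nn):
    if st[i,4]>80: print('yellow',c[i],np.nanmedian(W[l==i],0))
# tube tilt from depth along the centre column
for v in(30,60,80,170,200,235): print(v,W[v,284].round(4))
t=dict(np.load('top7.npz'));t0=dict(np.load('top0.npz'))
d=cv2.absdiff(t['frame'],t0['frame']).max(2);print('bottle diff',d[125:160,298:328].max(),'gold',d[210:302,165:195].mean(),'wood',d[220:315,240:268].mean())
cv2.imwrite('pics/t7.png',t['frame'][:,:,::-1])
E
```

```text
18.65 [ 0.55187734 -0.11449827  0.21275474] [-1.79988758e+02 -5.74391925e-03 -8.35641525e+01] [-0.69861284 -0.15729329 -3.37668826] 0.01312960962803056
mid [ 0.5577411  -0.16596675] vs cradle .5578,-.1651 0.051754743570491854
yellow [137.36170213   6.70744681] [ 0.64138202 -0.23740342  0.12604461]
yellow [152.37042683 154.55487805] [ 0.64820571 -0.15631969  0.09294251]
30 [ 0.5637 -0.2243  0.1696]
60 [ 0.5625 -0.2135  0.1691]
80 [ 0.5616 -0.2058  0.1697]
170 [ 0.5574 -0.1682  0.1697]
200 [ 0.5558 -0.1542  0.1696]
235 [ 0.5538 -0.1368  0.1694]
bottle diff 11 gold 9.284420289855072 wood 20.230075187969923
```

View pics/w8.png

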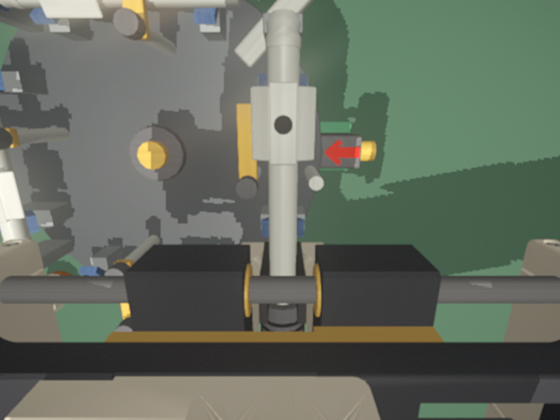

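View pics/t7.png

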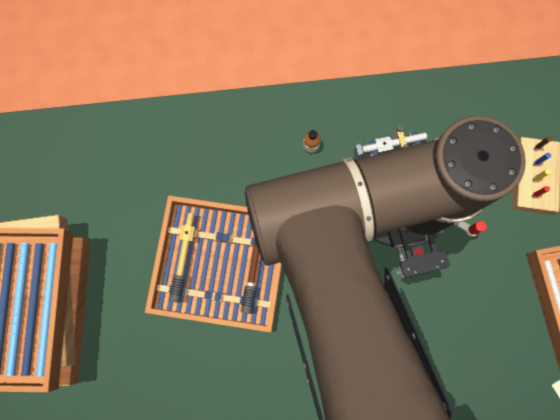

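The tube covers both blue V blocks symmetrically (about (283,80) and (283,225)). It is level, with its top at z 0.1696 along its length. The gold and wooden pieces and the bottle are where they were. I'll let it settle, then hand in.

>>> play_rows(series=[[5,0,0,0,0],[5,0,0,0,0],[5,0,0,0,0],[5,0,0,0,0],[5,0,0,0,0]])

```text
clock: 19.2
tool_pos: [0.5517, -0.1145, 0.2126]
orientation: [180.0, 0.0, -83.6]
force: [0.3, 0.5, -4.2]
opening: 0.0133
```

```bash
python3 -c "
from h import *
o=get_obs();print(o['tool_pos'],o['orientation'],o['force'],o['opening'],abs(o['qvel']).max())
print(close_job())"
```

```text
[ 0.55171185 -0.11446878  0.21262683] [ 1.79998920e+02  2.42139636e-04 -8.35639029e+01] [ 0.27687201  0.45706887 -4.16295336] 0.01325421997939151 0.11906110506225953
the job is handed in; nothing more can be done
None
```

I turned the table one click anticlockwise by its red grip and let go. I then gripped the silver headjoint at its balance point, lifted it out of the tray and handed in at 19.2 s, still holding it over the empty cradle.

What the last checks showed:
- **Table:** the top picture after release shows the empty cradle at the arrow. The grip had moved to within about 1 mm of where a quarter turn should put it.
- **Grip on the piece:** I estimate the grip at about x = -52 mm on the headjoint, against a balance point of -54 mm.
- **Position over the cradle:** by my measurements the middle is about 1 mm from the cradle point along its length, under 1 mm across, and 52 mm above the seat. This relies on camera calibration good to about 2 mm.
- **Attitude:** the tube is level, with its top at the same height (within 1 mm) along its length. It is in line with the cradle to well under 1°, lip plate up and crown towards the end stop.
- **Bystanders:** the bottle is unchanged between the first and last top pictures. The gold and wooden pieces look to be where they were, but the arm and its shadow partly cover the wooden one in the last picture, so I judged that one by eye.

Nothing failed. The only disagreement was about 3 mm between separate estimates of the balance point while it was still in the tray; I gripped within that range.

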